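# Load the carrier tray into the inspection station

### The job

Clear the red-lidded tin off the inspection station's plate so that it stands upright, flat on the bench, then lift the blue tray by its bar and carry it level, with all its loose parts aboard, to the station. Set it down gently on the loading plate and slide it straight in under the white head until its front end is home against the back stop, not slamming it. Do not bump the tall lamp, and leave every other thing on the bench where it is.

Things in the scene. Friction and masses are not known exactly. Their poses are not given: they have to be found in the camera images.
- tray: open blue plastic tray, 150 long (its x) x 100 wide (y) x 26 mm tall, walls and floor 4 mm, about 0.35 kg, loose. Same when turned half round. Origin: centre of the underside; z up.
- tray_bar (a point): centre of the yellow carrying bar that bridges the tray's middle, 73 mm above the underside: 12 mm thick (tray x), 92 mm long (tray y), 62 to 84 mm above the underside, on two 6 mm posts at the long walls; open beneath.
- cap0: black capacitor can lying loose in the tray, 26 mm diameter x 55 mm long, about 40 g, free to roll. Origin: its centre; y is its long axis.
- cap1: second black capacitor can, same as cap0, in the other half of the tray. Origin: its centre; y is its long axis.
- sink0: small finned aluminium heat sink lying loose in the tray under the bar, 28 x 34 x 18 mm, about 35 g. Origin: centre of its underside.
- sink1: second heat sink, same as sink0.
- station: inspection station, fixed. Aluminium base plate 6 mm thick, y -75 to 75, x -160 to 200 mm; origin on the bench, z up. Loading area: x -160 to 100, open above. A white head stands over x 100 to 200, full width, 51 to 200 mm above the bench. The tray slides in along the station's +x, long axis along x; with the tray home its bar is 19 mm clear of the head's front, too close for a vertical gripper.
- station_home (a point): where the tray's origin lies when fully home: on the plate's top at station x 75, y 0, z 6 mm. The tray's front end wall then touches the upright back stop under the head at station x 150.
- station_guides (a point): middle of the mouth between two blue guide rails, 16 mm high on the plate: inner faces at station y +54 and -54 mm from x 110 to 150, flaring out towards the mouth to about +-69 at x 80. This point: x 80, y 0, plate's top.
- tin: closed round steel tin with a red lid, 70 mm diameter, 38 mm tall, about 0.22 kg, loose, left standing on the station's loading area. Origin: centre of the underside.
- rack: fixed aluminium board rack, base 90 (x) x 140 (y) mm, holding four black circuit boards upright, total height 142 mm. Origin: centre of the underside.
- lamp: fixed LED task lamp between the tray's and the station's sides: round base 60 mm across and 20 mm high, upright post 20 mm thick, 390 mm tall, a round white head 60 mm across, 350 to 372 mm up, reaching out along its +x to 105 mm. Too tall to carry over: go round it. Origin: centre of the base's underside.
- bottle: clear bottle standing on the bench, 56 mm diameter, 150 mm tall. Origin: centre of the underside. Leave alone.
- pencup: terracotta-coloured cup, 72 mm diameter, 100 mm tall, pens sticking out to 150 mm. Origin: centre of the underside. Leave alone.
- driver: screwdriver lying on the bench, 160 mm long along its x, about 25 mm thick at most. Origin: under the middle of its length. Leave alone.
- meter: yellow multimeter lying flat, 75 (x) x 150 (y) x 35 mm. Origin: centre of the underside. Leave alone.
- jar: small amber jar, 44 mm diameter, 50 mm tall. Origin: centre of the underside. Leave alone.

How it is judged:
On the way, in this order (a step that is already met when the one before it is completed fails the run):
1. the tin stands upright and flat on the bench, off the plate (height (world z) of tin below 0.003 m and angle between tin's own z axis and vertical below 0.05 rad), for 0.2 s.
2. the tray is lifted clear of the bench (underside above 40 mm) with all its parts aboard (height (world z) of tray above 0.04 m and x of cap0 in the frame of tray between -0.071 and 0.071 m and y of cap0 in the frame of tray between -0.046 and 0.046 m and z of cap0 in the frame of tray between -0.003 and 0.04 m and x of cap1 in the frame of tray between -0.071 and 0.071 m and y of cap1 in the frame of tray between -0.046 and 0.046 m and z of cap1 in the frame of tray between -0.003 and 0.04 m and x of sink0 in the frame of tray between -0.071 and 0.071 m and y of sink0 in the frame of tray between -0.046 and 0.046 m and z of sink0 in the frame of tray between -0.003 and 0.04 m and x of sink1 in the frame of tray between -0.071 and 0.071 m and y of sink1 in the frame of tray between -0.046 and 0.046 m and z of sink1 in the frame of tray between -0.003 and 0.04 m), for 0.2 s.
At the end, for the whole second after the job is handed in: The tray lies flat on the station plate, home against the back stop (within 5 mm along, 8 mm across, 0.08 rad), at rest, with both capacitors and both heat sinks inside it; the tin stands upright and flat on the bench, off the plate (all of step 1 and x of tray in the frame of station between 0.07 and 0.08 m and y of tray in the frame of station between -0.008 and 0.008 m and z of tray in the frame of station between 0.003 and 0.009 m and angle between the x axis of tray and the x axis of station, either way round below 0.08 rad and angle between tray's own z axis and vertical below 0.05 rad and linear speed of each of tray, tin below 0.01 m/s and x of cap0 in the frame of tray between -0.071 and 0.071 m and y of cap0 in the frame of tray between -0.046 and 0.046 m and z of cap0 in the frame of tray between -0.003 and 0.04 m and x of cap1 in the frame of tray between -0.071 and 0.071 m and y of cap1 in the frame of tray between -0.046 and 0.046 m and z of cap1 in the frame of tray between -0.003 and 0.04 m and x of sink0 in the frame of tray between -0.071 and 0.071 m and y of sink0 in the frame of tray between -0.046 and 0.046 m and z of sink0 in the frame of tray between -0.003 and 0.04 m and x of sink1 in the frame of tray between -0.071 and 0.071 m and y of sink1 in the frame of tray between -0.046 and 0.046 m and z of sink1 in the frame of tray between -0.003 and 0.04 m and height (world z) of tin above -0.004 m); the robot touches nothing.
It fails at once if the tray is tipped more than 15 degrees (angle between tray's own z axis and vertical above 0.26 rad).
It fails at once if a loose part leaves the tray (distance between any of cap0, cap1, sink0, sink1 and tray above 0.1 m).
It fails at once if the tray is let fall (faster than 0.5 m/s with no finger on it) (linear speed of tray above 0.5 m/s and contact force between the fingers and tray below 0.2 N).
It fails at once if the tray is slammed along the station (faster than 0.35 m/s in touch with it) (linear speed of tray above 0.35 m/s and contact force between tray and station above 0.5 N).
It fails at once if a bystander is moved more than 20 mm, or the lamp is bumped (over 3 N) (distance of any of bottle, pencup, driver, meter, jar from where it was at the start of the episode above 0.02 m or contact force between any of the arm, the fingers, tray, tin and lamp above 3 N).
It also fails if it takes over 72 s, if anything falls off the work surface, if the arm or the gripper's body presses on something with over 40 N, if the wrist force passes 120 N, or if a joint passes its speed limit or range.

### The arm

A 6-joint arm with a two-finger parallel gripper is mounted at the origin on the work surface. World frame = base frame: x ahead of the robot, y to its left, z up, the work surface at z = 0. Lengths are in m, angles in rad, forces in N, time in s.
With the tool pointing down it reaches from about 0.375 to 0.75 m from the base axis. Payload 9 kg.
Tool frame: the origin (TCP) lies between the finger pads; the fingertips stand 11 mm ahead of it and the grasp point (between the pads) lies 8 mm behind it; z points along the fingers, y is the line along which they close (so a half turn about z gives the same grasp; the last joint's range is limited). The gripper opens to 85 mm and grips with 20 to 120 N. Pads are 22 mm wide; open, the fingers measure 114 mm over their backs; the gripper's body (76 mm by 85 mm) begins 54 mm behind the grasp point. The pads swing forward as they close: fully open they stand 13 mm farther back than shut.
Start: joints at [1.039, 0.104, 0.097, 1.564, 0, 1.353], TCP at [0.185, 0.571, 0.242] pointing down, gripper open.
Joint ranges: [-2.99, 2.99], [-0.84, 1.86], [-1.1, 1.16], [-1.84, 2.11], [-1.51, 1.56], [-3.14, 3.14]. Speed limits (rad/s): [2.22, 2.22, 2.57, 3.14, 3.14, 3.14].

### API

Orientations are given as a rotation vector (axis times angle).
In Python, from cell import state, snapshot, finish_job gives the robot as it stands.
- The arm moves only by the tool arm_command, never from a script. Its argument "motion" is a list that holds one entry, the list of rows, each a list of 6 numbers: the shift along the tool's x, y, z in units of 60 mm (1.0 is 60 mm), then the turn, a rotation vector about the tool's x, y, z in degrees. A call has exactly 5 rows; each row is the pose to reach, as a shift and turn from the pose commanded when the call began, along the tool's axes at that moment; what a row does not reach only later rows make up. A row lasts 1/8 s, in which the tool goes at most 62.5 mm and 10.7 degrees, less where a joint would pass 70% of its speed; a pose out of reach is approached as far as the arm can. A call with a gripper value outside its range is refused whole. "jaw" is the closure, from 0 (fully open) to 1 (shut), set as the call begins (left out, the last holds). The fingers move at their own pace and stop on an object; "newtons" is the grip in N (left out, the last holds). Time passes only in rows, so rows that repeat a pose let the fingers close, or fill a call up. It gives the time, the measured TCP pose, the force, the opening and the grip force at its end, in the units of the state.
- state(): the state, without advancing time (a new reading comes with each control period).
- snapshot(name): name is "scene" or "side" or "wrist"; returns a dict with "image" (420x560x3 uint8, red, green, blue), "depth" (420x560 float32, m along the optical axis (not along the pixel's ray), 0 where there is no reading), "K" (3x3 intrinsics, pixels), "T" (4x4, takes a point from camera to world coordinates); the wrist camera has in their place "mount" (4x4, takes a point from camera to tool coordinates, whose origin is the TCP and whose axes are the flange's). Camera axes: x right, y down, z forward; pixel columns grow to the right and rows downward; lengths in m; the calibration is good to about 2 mm. A picture is of the moment at which its call begins: read the wrist's pose just before it.
- finish_job(): hands the job in; it is judged then, once.
The state is a dict: "time": time; "qpos": joint angles; "dq": joint speeds; "effort": joint torques, N m; "eef_pos": TCP position; "eef_rot": TCP orientation; "wrist_force": force on the tool from outside, world axes, zero at the start; "ft_torque": the same for the moment, N m; "finger_gap": finger opening in m; "grasp_force": force on a finger pad.
Only numpy, scipy, OpenCV 4.12 (cv2) and the standard library are available. Lean on these libraries where they do the work, as an engineer would, in place of code of your own. Each camera call takes 0.05 s, during which the arm holds its last target. There are 200 camera calls.

## Working session

There is one attempt and no reset: what is moved stays moved. The work goes in short steps, Python scripts to look and compute and a tool call to move; the robot and the scene stay as the last step left them, time stands still between calls to the robot, and variables do not carry over. Pictures are saved under pics/ and viewed, at most 10 in all, crops included, and the job is handed in when it is done.

Besides the shell and the picture viewer there is one more tool, called as a command line: name --argument value ..., lists and objects as JSON in quotes. arm_command: Moves the arm, as the interface text tells. Its arguments: {"type":"object","properties":{"motion":{"type":"array","items":{"type":"array","items":{"type":"array","items":{"type":"number"}}}},"jaw":{"type":"number"},"newtons":{"type":"number"}},"required":["motion"]}

```bash
mkdir -p pics; ls; cat > h.py <<'E'
import numpy as np, cv2
from scipy.spatial.transform import Rotation as R
from cell import state, snapshot
def snap(n):
    s=state(); d=snapshot(n)
    if n=='wrist':
        T=np.eye(4);T[:3,:3]=R.from_rotvec(s['eef_rot']).as_matrix();T[:3,3]=s['eef_pos'];d['T']=T@d['mount']
    z=d['depth'];v,u=np.mgrid[:z.shape[0],:z.shape[1]];K=d['K']
    P=np.stack([(u-K[0,2])/K[0,0]*z,(v-K[1,2])/K[1,1]*z,z],-1)
    d['P']=P@d['T'][:3,:3].T+d['T'][:3,3]; d['P'][z==0]=np.nan
    return d
E
python3 - <<'E'
from h import *
a=[snap('scene'),snap('side')]
for n,d in zip(['scene','side'],a):
    cv2.imwrite(f'pics/{n}0.png',d['image'][...,::-1]); np.savez(f'{n}0.npz',**d); print(d['T'].round(3).tolist())
s=state();print({k:np.round(v,3) for k,v in s.items()})
print(R.from_rotvec(s['eef_rot']).as_matrix().round(3))
E
```

```text
pics
[[0.08, 0.737, -0.671, 1.261], [0.997, -0.054, 0.059, -0.089], [0.007, -0.674, -0.739, 0.818], [0.0, 0.0, 0.0, 1.0]]
[[0.989, -0.095, 0.11, 0.433], [-0.145, -0.589, 0.795, -0.983], [-0.011, -0.802, -0.597, 0.815], [0.0, 0.0, 0.0, 1.0]]
{'time': np.float64(0.1), 'qpos': array([ 1.039,  0.105,  0.097,  1.564, -0.   ,  1.353]), 'dq': array([ 0.   , -0.001,  0.002,  0.001, -0.001, -0.001]), 'effort': array([ 6.0000e-03, -5.5821e+01,  5.0472e+01,  1.3000e-02, -0.0000e+00,
       -0.0000e+00]), 'eef_pos': array([0.185, 0.57 , 0.242]), 'eef_rot': array([-4.910e-01, -3.103e+00,  2.000e-03]), 'wrist_force': array([ 0.616,  0.471, -0.062]), 'ft_torque': array([0.04 , 0.01 , 0.008]), 'grasp_force': np.float64(0.0), 'finger_gap': np.float64(0.085)}
[[-0.951  0.309 -0.001]
 [ 0.309  0.951 -0.001]
 [ 0.    -0.001 -1.   ]]
```

View pics/scene0.png

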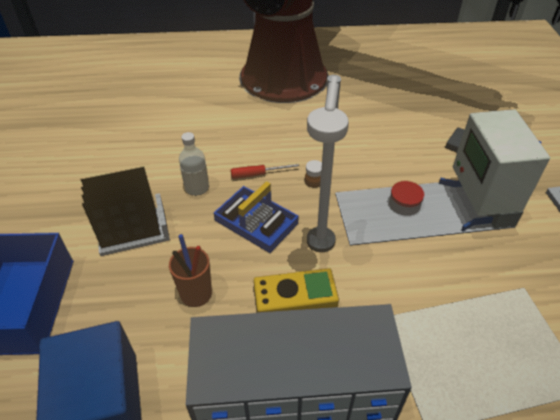

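View pics/side0.png

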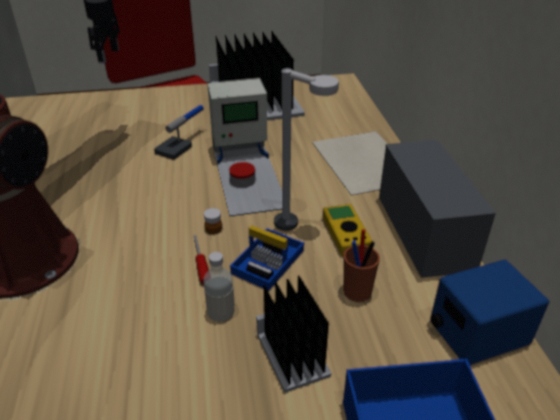

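The scene picture shows the tray at about (256,217) with its bar at (256,199), the lamp base at (321,239), and the tin at (407,196). The station plate spans columns 338–490, with the head at right (500,165). The meter is at (295,290), the driver at (262,170), and the jar at (314,172). The side picture agrees.

```bash
python3 - <<'E'
import numpy as np, cv2
from h import *
for n in ['scene','side']:
    d=dict(np.load(n+'0.npz'));P=d['P'];hsv=cv2.cvtColor(d['image'],cv2.COLOR_RGB2HSV);H,S,V=[hsv[...,i].astype(int) for i in range(3)]
    x,y,z=P[...,0],P[...,1],P[...,2]
    ws=(x>.2)&(x<.9)&(y>-.3)&(y<.7)
    def rep(name,m):
        p=P[m&ws]; 
        if len(p)<5: print(n,name,len(p));return
        r=cv2.minAreaRect(p[:,:2].astype(np.float32))
        print(n,name,len(p),'med',np.median(p,0).round(3),'lo',np.percentile(p,2,0).round(3),'hi',np.percentile(p,98,0).round(3),'rect',np.round(r[0],4),np.round(r[1],4),round(r[2],1))
    trayreg=(y<.15)&(x<.62)
    rep('traywall',(H>105)&(H<130)&(S>150)&(abs(z-.026)<.004)&trayreg&(y>-.15))
    rep('bar',(H>20)&(H<33)&(S>150)&(abs(z-.084)<.005)&(x<.6))
    rep('tinlid',((H<6)|(H>174))&(S>150)&(abs(z-.038)<.006)&(y>.15))
    rep('plate',(abs(z-.006)<.003)&(S<60)&(y>.1)&(y<.6)&(x<.65)&(x>.3))
    rep('headtop',(abs(z-.2)<.005)&(y>.2))
    rep('headfront',(z>.06)&(z<.19)&(y>.25))
    rep('meter',(H>20)&(H<33)&(S>150)&(abs(z-.035)<.004)&(x>.55))
    rep('lampbase',(abs(z-.02)<.003)&(S<90)&(V<110)&(y>0)&(y<.2)&(x>.45))
    rep('lamppost',(z>.05)&(z<.33)&(y>0)&(y<.25))
    rep('lamphead',(z>.345)&(z<.4)&(y>-.1)&(y<.3))
    rep('jar',(z>.043)&(z<.055)&(y>0)&(y<.15)&(x<.45))
    rep('bottle',(z>.03)&(z<.16)&(x<.48)&(y<-.05))
    rep('driver',((H<6)|(H>174))&(S>150)&(y<.1)&(x<.5))
    rep('cup',(z>.08)&(x>.55)&(y<-.05))
E
```

```text
scene traywall 67 med [ 0.602 -0.057  0.026] lo [ 0.566 -0.143  0.023] hi [ 0.619 -0.018  0.028] rect [ 0.594  -0.0793] [0.0531 0.1291] 2.9
scene bar 224 med [ 0.552 -0.101  0.083] lo [ 0.517 -0.129  0.079] hi [ 0.585 -0.071  0.086] rect [ 0.5507 -0.0996] [0.0142 0.0913] 49.0
scene tinlid 280 med [0.529 0.225 0.043] lo [0.497 0.195 0.04 ] hi [0.559 0.255 0.044] rect [0.528  0.2264] [0.0642 0.0663] 59.3
scene plate 5343 med [0.56  0.235 0.006] lo [0.474 0.105 0.003] hi [0.62  0.394 0.008] rect [0.4798 0.3289] [0.2699 0.4732] 3.4
scene headtop 2666 med [0.543 0.392 0.199] lo [0.465 0.344 0.196] hi [0.608 0.441 0.202] rect [0.5346 0.3936] [0.1528 0.1018] 3.2
scene headfront 4362 med [0.605 0.35  0.131] lo [0.47  0.34  0.063] hi [0.612 0.442 0.188] rect [0.5249 0.4476] [0.1629 0.2286] 10.1
scene meter 1682 med [ 0.754 -0.052  0.035] lo [ 0.709 -0.105  0.032] hi [0.783 0.037 0.038] rect [ 0.7457 -0.0339] [0.0742 0.1472] 4.3
scene lampbase 185 med [0.617 0.034 0.018] lo [0.522 0.012 0.017] hi [0.634 0.198 0.023] rect [0.5617 0.1075] [0.1693 0.184 ] 75.7
scene lamppost 2393 med [0.87  0.035
[... 1932 characters left out ...]
0.1249] [0.2359 0.4842] 88.2
side lamphead 942 med [0.658 0.015 0.374] lo [ 0.6   -0.018  0.35 ] hi [0.706 0.034 0.393] rect [0.658  0.0229] [0.0613 0.1121] 61.3
side jar 164 med [0.433 0.03  0.052] lo [0.416 0.016 0.044] hi [0.449 0.052 0.055] rect [0.4329 0.0341] [0.04   0.0348] 88.2
side bottle 1377 med [ 0.433 -0.248  0.093] lo [ 0.407 -0.26   0.033] hi [ 0.459 -0.224  0.152] rect [ 0.4341 -0.1841] [0.1561 0.0643] 87.4
side driver 206 med [ 0.401 -0.116  0.026] lo [ 0.392 -0.154  0.019] hi [ 0.412 -0.078  0.03 ] rect [ 0.4022 -0.115 ] [0.0209 0.0841] 6.3
side cup 3363 med [ 0.864 -0.186  0.124] lo [ 0.571 -0.254  0.082] hi [ 0.898 -0.057  0.164] rect [ 0.7359 -0.1722] [0.3595 0.2028] 8.7
```

```bash
cat >> h.py <<'E'
def go(*ts):
    """for each world target x,y,z,yaw(deg, of tool y axis; optional): shift in 60mm units, turn deg, from the pose before"""
    s=state();p=np.array(s['eef_pos']);M=R.from_rotvec(s['eef_rot'])
    print('t',round(float(s['time']),2),'p',p.round(4),'yaw',np.degrees(np.arctan2(*M.as_matrix()[[1,0],1])).round(2),'q',np.round(s['qpos'],2),'gap',round(float(s['finger_gap']),4),'F',np.round(s['wrist_force'],1))
    for t in ts:
        N=M
        if len(t)>3:
            w=np.radians(t[3]);N=R.from_matrix(np.array([[-np.sin(w),np.cos(w),0],[np.cos(w),np.sin(w),0],[0,0,-1.]]).T.T) if 0 else R.from_matrix(np.column_stack([[-np.sin(w),np.cos(w),0],[np.cos(w),np.sin(w),0],[0,0,-1.]]))
        print(t,'shift',(M.inv().apply(np.array(t[:3])-p)/.06).round(3),'turn',np.degrees((M.inv()*N).as_rotvec()).round(2))
        p=np.array(t[:3]);M=N
E
sed -i 's/N=R.from_matrix(np.array(.*if 0 else /N=/' h.py
python3 -c "
from h import *
go((.39,.23,.242),(.47,.226,.2))"
```

```text
t 0.1 p [0.1851 0.5705 0.2416] yaw 72.02 q [ 1.04  0.1   0.1   1.56 -0.    1.35] gap 0.0854 F [ 0.6  0.5 -0.1]
(0.39, 0.23, 0.242) shift [-5.001e+00 -4.343e+00 -3.000e-03] turn [0. 0. 0.]
(0.47, 0.226, 0.2) shift [-1.289  0.349  0.699] turn [0. 0. 0.]
```

arm_command --motion '[[[-0.5, -0.43, 0, 0, 0, 0], [-1.2, -1.05, 0, 0, 0, 0], [-1.9, -1.65, 0, 0, 0, 0], [-2.6, -2.25, 0, 0, 0, 0], [-3.3, -2.85, 0, 0, 0, 0]]]'

```text
time: 0.72
eef_pos: [0.3212, 0.3454, 0.242]
eef_rot: [0.49, 3.103, -0.0]
wrist_force: [0.9, 0.3, 0.6]
finger_gap: 0.0856
grasp_force: 0.0
```

arm_command --motion '[[[-0.7, -0.6, 0, 0, 0, 0], [-1.4, -1.2, 0, 0, 0, 0], [-1.7, -1.49, 0, 0, 0, 0], [-2.3, -1.32, 0.3, 0, 0, 0], [-3.0, -1.14, 0.7, 0, 0, 0]]]'

```text
time: 1.35
eef_pos: [0.4723, 0.226, 0.2005]
eef_rot: [0.491, 3.101, 0.001]
wrist_force: [-1.0, 0.1, -0.7]
finger_gap: 0.0856
grasp_force: 0.0
```

```bash
python3 - <<'E'
from h import *
d=snap('wrist');cv2.imwrite('pics/w1.png',d['image'][...,::-1]);np.savez('w1.npz',**d)
hsv=cv2.cvtColor(d['image'],cv2.COLOR_RGB2HSV);H,S,V=[hsv[...,i].astype(int) for i in range(3)];P=d['P']
m=((H<6)|(H>174))&(S>150)&(abs(P[...,2]-.044)<.008)
p=P[m];print(len(p),np.median(p,0),cv2.minEnclosingCircle(p[:,:2].astype(np.float32)))
go((.528,.226,.1))
E
```

```text
5165 [0.52234622 0.22819917 0.04452519] ((0.5244990587234497, 0.22729457914829254), 0.03557408228516579)
t 1.4 p [0.4749 0.2248 0.1949] yaw 71.9 q [ 0.19 -0.13 -0.22  1.48 -0.    0.51] gap 0.0853 F [-1.3 -4.2 -2.6]
(0.528, 0.226, 0.1) shift [-0.839  0.296  1.579] turn [0. 0. 0.]
```

View pics/w1.png

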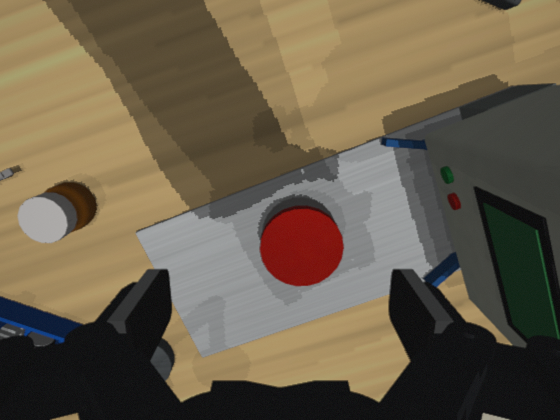

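The lid's circle centre is near pixel (302,246). The arm was still settling during the picture, so I hold and measure again.

arm_command --motion '[[[0, 0, 0, 0, 0, 0], [0, 0, 0, 0, 0, 0], [0, 0, 0, 0, 0, 0], [0, 0, 0, 0, 0, 0], [0, 0, 0, 0, 0, 0]]]'

```text
time: 2.02
eef_pos: [0.4708, 0.2265, 0.2008]
eef_rot: [0.49, 3.102, 0.001]
wrist_force: [0.2, -0.1, -1.4]
finger_gap: 0.0852
grasp_force: 0.0
```

```bash
python3 - <<'E'
from h import *
d=snap('wrist');np.savez('w1.npz',**d)
hsv=cv2.cvtColor(d['image'],cv2.COLOR_RGB2HSV);H,S,V=[hsv[...,i].astype(int) for i in range(3)];P=d['P']
m=((H<6)|(H>174))&(S>150)&(abs(P[...,2]-.044)<.008)
p=P[m];print(len(p),np.median(p,0),cv2.minEnclosingCircle(p[:,:2].astype(np.float32)))
m=(S<60)&(abs(P[...,2]-.006)<.003)&(V>80); p=P[m]; print('z',np.median(p[:,2]))
# plate edges: robot-side edge and outer end edge
m=(m*255).astype('uint8'); m=cv2.morphologyEx(m,cv2.MORPH_OPEN,np.ones((5,5)));p=P[m>0];r=cv2.minAreaRect(p[:,:2].astype(np.float32));print(r,cv2.boxPoints(r))
m=(abs(P[...,2]-.05)<.004)&(P[...,1]<.1);p=P[m];print('jar',len(p),np.median(p,0))
go((.526,.227,.1))
E
```

```text
5145 [0.52231934 0.22817533 0.04454351] ((0.5242108702659607, 0.22739017009735107), 0.03541705384850502)
z 0.0060117834274978355
((0.6260488629341125, 0.22931262850761414), (0.3069312870502472, 0.34490153193473816), 87.7414321899414) [[0.4476841  0.08276235]
 [0.7923177  0.06917004]
 [0.8044136  0.3758629 ]
 [0.45978004 0.3894552 ]]
jar 1897 [0.43378626 0.03876028 0.04990223]
t 2.08 p [0.4708 0.2265 0.2006] yaw 72.03 q [ 0.2  -0.14 -0.22  1.49  0.    0.51] gap 0.0853 F [ 0.7  0.3 -0.5]
(0.526, 0.227, 0.1) shift [-0.872  0.292  1.678] turn [0. 0. 0.]
```

arm_command --motion '[[[-0.5, 0.17, 0.6, 0, 0, 0], [-0.855, 0.292, 1.3, 0, 0, 0], [-0.855, 0.292, 2.0, 0, 0, 0], [-0.855, 0.292, 2.6, 0, 0, 0], [-0.855, 0.292, 2.9, 0, 0, 0]]]'

```text
time: 2.7
eef_pos: [0.5238, 0.227, 0.0242]
eef_rot: [-0.49, -3.1, 0.001]
wrist_force: [-0.1, 0.2, 0.1]
finger_gap: 0.0858
grasp_force: 0.0
```

arm_command --motion '[[[0, 0, 0.05, 0, 0, 0], [0, 0, 0.11, 0, 0, 0], [0, 0, 0.11, 0, 0, 0], [0, 0, 0.11, 0, 0, 0], [0, 0, 0.11, 0, 0, 0]]]' --jaw 0

```text
time: 3.32
eef_pos: [0.5254, 0.2272, 0.0202]
eef_rot: [0.491, 3.102, 0.0]
wrist_force: [-1.5, -0.5, -0.3]
finger_gap: 0.0852
grasp_force: 0.0
```

arm_command --motion '[[[0, 0, 0, 0, 0, 0], [0, 0, 0, 0, 0, 0], [0, 0, 0, 0, 0, 0], [0, 0, 0, 0, 0, 0], [0, 0, 0, 0, 0, 0]]]' --jaw 0.5 --newtons 40

```text
time: 3.95
eef_pos: [0.5254, 0.2272, 0.0202]
eef_rot: [0.491, 3.102, 0.0]
wrist_force: [-0.8, -0.1, 5.6]
finger_gap: 0.069
grasp_force: 45.8
```

arm_command --motion '[[[0, 0, -0.4, 0, 0, 0], [0, 0, -1.0, 0, 0, 0], [0.4, -0.17, -1.2, 0, 0, 0], [1.0, -0.43, -1.2, 0, 0, 0], [1.6, -0.69, -1.2, 0, 0, 0]]]'

```text
time: 4.58
eef_pos: [0.4196, 0.2172, 0.0912]
eef_rot: [-0.491, -3.102, 0.0]
wrist_force: [-0.4, -0.0, -0.4]
finger_gap: 0.0689
grasp_force: 46.2
```

arm_command --motion '[[[0.4, -0.17, 0, 0, 0, 0], [0.4, -0.17, 0.4, 0, 0, 0], [0.4, -0.17, 0.8, 0, 0, 0], [0.4, -0.17, 1.1, 0, 0, 0], [0.4, -0.17, 1.2, 0, 0, 0]]]'

```text
time: 5.2
eef_pos: [0.3941, 0.2149, 0.0184]
eef_rot: [-0.491, -3.101, 0.001]
wrist_force: [0.7, -0.3, -2.2]
finger_gap: 0.069
grasp_force: 46.3
```

arm_command --motion '[[[0, 0, 0.03, 0, 0, 0], [0, 0, 0.06, 0, 0, 0], [0, 0, 0.09, 0, 0, 0], [0, 0, 0.09, 0, 0, 0], [0, 0, 0.09, 0, 0, 0]]]'

```text
time: 5.82
eef_pos: [0.3951, 0.2152, 0.0145]
eef_rot: [0.491, 3.103, 0.0]
wrist_force: [-0.2, 0.2, -1.7]
finger_gap: 0.0689
grasp_force: 46.3
```

arm_command --motion '[[[0, 0, 0, 0, 0, 0], [0, 0, 0, 0, 0, 0], [0, 0, 0, 0, 0, 0], [0, 0, 0, 0, 0, 0], [0, 0, 0, 0, 0, 0]]]' --jaw 0

```text
time: 6.45
eef_pos: [0.395, 0.2152, 0.0143]
eef_rot: [0.491, 3.103, 0.0]
wrist_force: [0.5, 0.4, 0.2]
finger_gap: 0.0854
grasp_force: 0.0
```

arm_command --motion '[[[0, 0, -0.6, 0, 0, 0], [0, 0, -1.5, 0, 0, 0], [0, 0, -2.4, 0, 0, 0], [-0.3, -0.45, -3.2, 0, 0, 5], [-0.8, -1.2, -3.8, 0, 0, 10]]]'

```text
time: 7.08
eef_pos: [0.4183, 0.1337, 0.2434]
eef_rot: [0.759, 3.046, 0.001]
wrist_force: [1.3, 0.9, -0.5]
finger_gap: 0.0851
grasp_force: 0.0
```

```bash
python3 -c "
from h import *
go((.48,-.09,.25,48.5))"
```

```text
t 7.08 p [0.4183 0.1337 0.2434] yaw 62.02 q [ 0.01 -0.4  -0.36  1.61  0.    0.5 ] gap 0.0851 F [ 1.3  0.9 -0.5]
(0.48, -0.09, 0.25, 48.5) shift [-2.658 -2.809 -0.108] turn [ 0.1   0.11 13.52]
```

arm_command --motion '[[[-0.7, -0.7, -0.1, 0, 0, 4], [-1.4, -1.4, -0.1, 0, 0, 8], [-2.0, -2.1, -0.1, 0, 0, 13.5], [-2.5, -2.65, -0.1, 0, 0, 13.5], [-2.65, -2.8, -0.1, 0, 0, 13.5]]]'

```text
time: 7.7
eef_pos: [0.4796, -0.0914, 0.2465]
eef_rot: [-1.117, -2.936, 0.0]
wrist_force: [0.5, 0.2, -0.4]
finger_gap: 0.0857
grasp_force: 0.0
```

arm_command --motion '[[[0, 0, 0, 0, 0, 0], [0, 0, 0, 0, 0, 0], [0, 0, 0, 0, 0, 0], [0, 0, 0, 0, 0, 0], [0, 0, 0, 0, 0, 0]]]'

```text
time: 8.32
eef_pos: [0.4795, -0.0888, 0.247]
eef_rot: [1.112, 2.938, 0.0]
wrist_force: [0.1, 0.0, -1.0]
finger_gap: 0.0857
grasp_force: 0.0
```

```bash
python3 - <<'E'
from h import *
d=snap('wrist');cv2.imwrite('pics/w2.png',d['image'][...,::-1])
hsv=cv2.cvtColor(d['image'],cv2.COLOR_RGB2HSV);H,S,V=[hsv[...,i].astype(int) for i in range(3)];P=d['P']
def rep(n,m):
    p=P[m];r=cv2.minAreaRect(p[:,:2].astype(np.float32));print(n,len(p),np.median(p,0).round(4),np.round(r[0],4),np.round(r[1],4),round(r[2],2))
rep('bar',(H>20)&(H<33)&(S>120)&(abs(P[...,2]-.084)<.006)&(P[...,0]<.65))
rep('wall',(H>100)&(H<130)&(S>120)&(abs(P[...,2]-.026)<.004))
rep('lamp base',(abs(P[...,2]-.02)<.003)&(P[...,0]>.57)&(P[...,1]>-.03)&(S<120))
d=snap('scene');P=d['P'];hsv=cv2.cvtColor(d['image'],cv2.COLOR_RGB2HSV);H,S,V=[hsv[...,i].astype(int) for i in range(3)]
p=P[((H<6)|(H>174))&(S>150)&(P[...,1]>.1)&(P[...,1]<.4)];print('tin',len(p),np.median(p,0),p[:,2].max())
go((.549,-.1,.13,48.5))
E
```

```text
bar 1442 [ 0.5447 -0.0972  0.0839] [ 0.5474 -0.0992] [0.0121 0.0927] 49.52
wall 2123 [ 0.5466 -0.0882  0.0258] [ 0.5475 -0.0987] [0.1494 0.1005] 49.54
lamp base 834 [0.6026 0.0273 0.0186] [0.6072 0.0293] [0.0453 0.0473] 23.55
tin 451 [0.40085746 0.21221465 0.03836866] 0.3043288760179472
t 8.43 p [ 0.4795 -0.089   0.2469] yaw 48.54 q [-0.45 -0.24 -0.22  1.59  0.    0.27] gap 0.0852 F [ 0.5 -0.5 -1. ]
(0.549, -0.1, 0.13, 48.5) shift [-0.99   0.629  1.949] turn [0.01 0.   0.04]
```

View pics/w2.png

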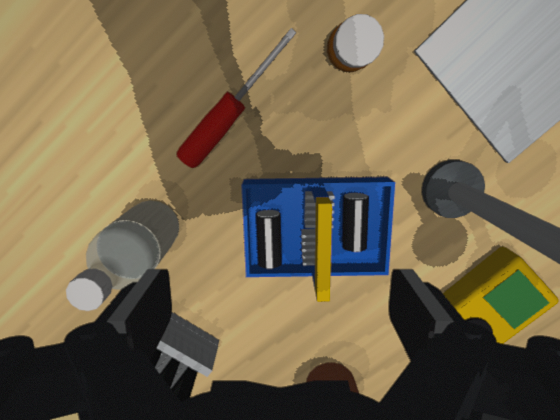

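The wrist picture shows the tray at (320,228) with cans at (268,238) and (355,222), both sinks under the bar at (320,245), and the lamp base at (453,188). The tray measures 149 x 100 mm and the bar height is 84 mm, both matching the given sizes. I now descend on the bar.

arm_command --motion '[[[-0.4, 0.26, 0.3, 0, 0, -1], [-0.958, 0.624, 0.9, 0, 0, -1], [-0.958, 0.624, 1.6, 0, 0, -1], [-0.958, 0.624, 2.3, 0, 0, -1], [-0.958, 0.624, 2.7, 0, 0, -1]]]'

```text
time: 9.05
eef_pos: [0.5462, -0.0986, 0.0822]
eef_rot: [-1.086, -2.945, -0.0]
wrist_force: [-0.0, -0.2, 0.5]
finger_gap: 0.0853
grasp_force: 0.0
```

arm_command --motion '[[[0, 0, 0.16, 0, 0, 0], [0, 0, 0.32, 0, 0, 0], [0, 0, 0.32, 0, 0, 0], [0, 0, 0.32, 0, 0, 0], [0, 0, 0.32, 0, 0, 0]]]'

```text
time: 9.68
eef_pos: [0.5478, -0.0994, 0.0665]
eef_rot: [1.086, 2.947, -0.0]
wrist_force: [0.4, 0.3, 0.1]
finger_gap: 0.0852
grasp_force: 0.0
```

arm_command --motion '[[[0, 0, 0, 0, 0, 0], [0, 0, 0, 0, 0, 0], [0, 0, 0, 0, 0, 0], [0, 0, 0, 0, 0, 0], [0, 0, 0, 0, 0, 0]]]' --jaw 1 --newtons 60

```text
time: 10.3
eef_pos: [0.5475, -0.0992, 0.0659]
eef_rot: [1.087, 2.947, 0.0]
wrist_force: [-0.1, 0.4, 1.2]
finger_gap: 0.0113
grasp_force: 59.5
```

arm_command --motion '[[[0, 0, 0, 0, 0, 0], [0, 0, 0, 0, 0, 0], [0, 0, 0, 0, 0, 0], [0, 0, 0, 0, 0, 0], [0, 0, 0, 0, 0, 0]]]'

```text
time: 10.92
eef_pos: [0.5475, -0.0992, 0.0659]
eef_rot: [1.087, 2.947, 0.0]
wrist_force: [-0.1, 1.6, 4.0]
finger_gap: 0.0113
grasp_force: 59.7
```

arm_command --motion '[[[0, 0, -0.03, 0, 0, 0], [0, 0, -0.12, 0, 0, 0], [0, 0, -0.27, 0, 0, 0], [0, 0, -0.46, 0, 0, 0], [0, 0, -0.68, 0, 0, 0]]]'

```text
time: 11.55
eef_pos: [0.5474, -0.0992, 0.1076]
eef_rot: [1.087, 2.947, 0.0]
wrist_force: [-0.6, -0.2, -5.9]
finger_gap: 0.011
grasp_force: 58.4
```

arm_command --motion '[[[0, 0, -0.22, 0, 0, 0], [0, 0, -0.46, 0, 0, 0], [0, 0, -0.7, 0, 0, 0], [0, 0, -0.9, 0, 0, 0], [0, 0, -1.0, 0, 0, 0]]]'

```text
time: 12.18
eef_pos: [0.5476, -0.0993, 0.1675]
eef_rot: [1.087, 2.947, 0.0]
wrist_force: [0.6, 0.0, -6.4]
finger_gap: 0.0108
grasp_force: 58.4
```

```bash
python3 - <<'E'
from h import *
for n in ['side','scene']:
    d=snap(n);P=d['P'];hsv=cv2.cvtColor(d['image'],cv2.COLOR_RGB2HSV);H,S,V=[hsv[...,i].astype(int) for i in range(3)]
    m=(H>100)&(H<130)&(S>120)&(P[...,2]>.09)&(P[...,2]<.16)&(P[...,0]<.68)&(P[...,1]>-.2)&(P[...,1]<.1);p=P[m]
    p=p[p[:,2]>np.percentile(p[:,2],50)]
    A=np.c_[p[:,:2]-p[:,:2].mean(0),np.ones(len(p))];print(n,len(p),np.linalg.lstsq(A,p[:,2],rcond=None)[0].round(3))
    if n=='side':
        cv2.imwrite('pics/s2.png',cv2.resize(d['image'][180:320,180:400,::-1],None,fx=3,fy=3))
go((.45,0,.166,70),(.45,.08,.166,93.2),(.541,.26,.166,93.2))
E
```

```text
side 724 [0.013 0.025 0.13 ]
scene 295 [-0.004  0.001  0.127]
t 12.28 p [ 0.5476 -0.0993  0.1672] yaw 49.52 q [-0.41 -0.03 -0.18  1.42  0.    0.29] gap 0.011 F [-0.9  0.7 -5.5]
(0.45, 0, 0.166, 70) shift [2.312 0.202 0.019] turn [ 1.000e-02  5.000e-02 -2.048e+01]
(0.45, 0.08, 0.166, 93.2) shift [0.456 1.253 0.   ] turn [  0.    0.  -23.2]
(0.541, 0.26, 0.166, 93.2) shift [-1.682  2.911  0.   ] turn [0. 0. 0.]
```

View pics/s2.png

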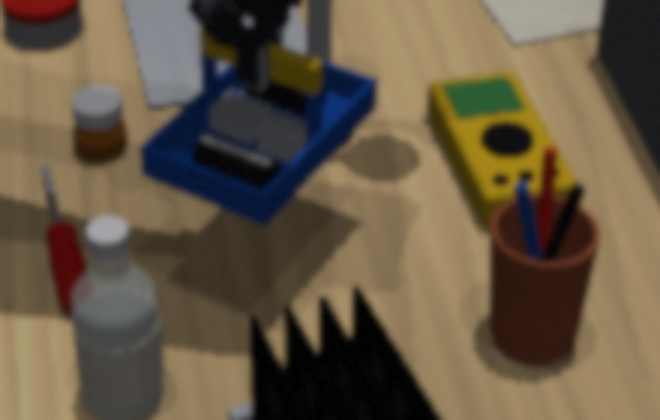

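The side picture shows the tray level in the grip with parts aboard. I carry it back towards the robot to go round the lamp.

arm_command --motion '[[[0.07, 0, 0, 0, 0, 0], [0.23, 0.01, 0, 0, 0, -1], [0.48, 0.03, 0, 0, 0, -3], [0.8, 0.05, 0, 0, 0, -6], [1.15, 0.08, 0, 0, 0, -9]]]'

```text
time: 12.9
eef_pos: [0.4968, -0.0499, 0.1661]
eef_rot: [-0.848, -3.024, -0.0]
wrist_force: [-0.0, 0.7, -5.9]
finger_gap: 0.0107
grasp_force: 58.5
```

arm_command --motion '[[[0.34, 0.1, 0, 0, 0, -3], [0.65, 0.25, 0, 0, 0, -6], [0.95, 0.43, 0, 0, 0, -9], [1.2, 0.65, 0, 0, 0, -12], [1.4, 0.9, 0, 0, 0, -15]]]'

```text
time: 13.52
eef_pos: [0.4538, 0.0404, 0.1664]
eef_rot: [-0.445, -3.11, -0.0]
wrist_force: [0.6, -0.3, -5.7]
finger_gap: 0.0113
grasp_force: 58.5
```

```bash
python3 - <<'E'
from h import *
go((.45,.08,.166,93.2),(.541,.26,.166,93.2))
E
```

```text
t 13.53 p [0.4538 0.0404 0.1664] yaw 73.7 q [-0.2  -0.35 -0.46  1.46  0.    0.08] gap 0.0113 F [ 0.6 -0.3 -5.7]
(0.45, 0.08, 0.166, 93.2) shift [0.246 0.616 0.007] turn [ 1.00e-02 -0.00e+00 -1.95e+01]
(0.541, 0.26, 0.166, 93.2) shift [-1.682  2.911  0.   ] turn [0. 0. 0.]
```

arm_command --motion '[[[0.12, 0.27, 0, 0, 0, -4], [0.2, 0.56, 0, 0, 0, -9], [0.25, 0.9, 0, 0, 0, -14], [0.26, 1.2, 0, 0, 0, -18], [0.26, 1.5, 0, 0, 0, -19.5]]]'

```text
time: 14.15
eef_pos: [0.4646, 0.1311, 0.1664]
eef_rot: [0.088, -3.14, -0.0]
wrist_force: [-0.6, 0.3, -5.5]
finger_gap: 0.0112
grasp_force: 58.5
```

arm_command --motion '[[[-0.1, 0.2, 0, 0, 0, 0], [-0.25, 0.38, 0, 0, 0, 0], [-0.4, 0.5, 0, 0, 0, 0], [-0.5, 0.55, 0, 0, 0, 0], [-0.5, 0.55, 0, 0, 0, 0]]]'

```text
time: 14.78
eef_pos: [0.4936, 0.1643, 0.1664]
eef_rot: [0.083, -3.14, 0.0]
wrist_force: [-0.6, -0.6, -5.2]
finger_gap: 0.0111
grasp_force: 58.5
```

```bash
python3 - <<'E'
from h import *
d=snap('scene');P=d['P']
m=(abs(P[...,2]-.2)<.005)&(P[...,1]>.25)&(P[...,1]<.6)&(P[...,0]>.4)
p=P[m];r=cv2.minAreaRect(p[:,:2].astype(np.float32));print('head',r,len(p))
w=snap('wrist');P=w['P'];cv2.imwrite('pics/w3.png',w['image'][...,::-1])
hsv=cv2.cvtColor(w['image'],cv2.COLOR_RGB2HSV);S=hsv[...,1]
m=(S<60)&(abs(P[...,2]-.006)<.0035);np.savez('w3.npz',P=P,m=m)
for hh in (.44,):
  p=P[m];print(len(p),p.min(0),p.max(0))
# outside plate-edges: robot-side edge fit: min x per y bin
ys=np.arange(.12,.36,.01);e=[(y,np.percentile(P[m&(abs(P[...,1]-y)<.005)][:,0],1)) for y in ys if (m&(abs(P[...,1]-y)<.005)).sum()>40]
print(np.round(e,4).tolist())
go((.5405,.26,.166,93.2))
E
```

```text
head ((0.534253716468811, 0.39366409182548523), (0.15359467267990112, 0.10216043144464493), 3.9098312854766846) 2652
15160 [0.39998897 0.01487247 0.00251228] [0.6134091  0.38715449 0.00944159]
[[0.29, 0.4644], [0.3, 0.4647], [0.31, 0.464], [0.32, 0.4636], [0.33, 0.4624], [0.34, 0.4618], [0.35, 0.4613]]
t 14.88 p [0.4932 0.1642 0.1664] yaw 93.0 q [ 0.07 -0.14 -0.28  1.43 -0.    0.02] gap 0.0113 F [ 0.   0.4 -6.2]
(0.5405, 0.26, 0.166, 93.2) shift [-0.871  1.554  0.007] turn [-0.   -0.03 -0.2 ]
```

View pics/w3.png

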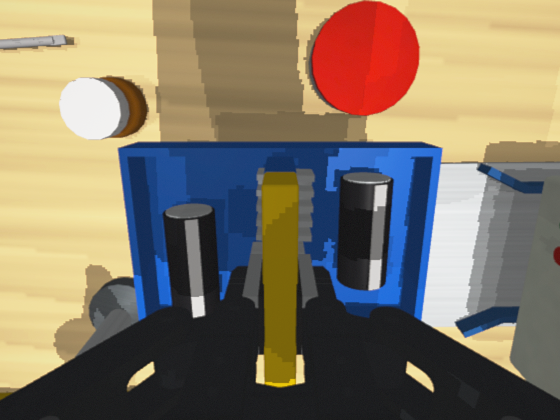

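The wrist picture shows both cans and the sinks inside the tray. The rails start near pixels (480,168) and (460,330), and the tin is standing clear at (365,57). I get the centreline from the rails and plate.

```bash
python3 - <<'E'
from h import *
w=snap('wrist')
for n,d in (('w1',np.load('w1.npz')),('w3',w)):
    P=d['P'];hsv=cv2.cvtColor(d['image'],cv2.COLOR_RGB2HSV);H,S,V=[hsv[...,i].astype(int) for i in range(3)]
    b=(H>100)&(H<130)&(S>120)&(abs(P[...,2]-.022)<.004)&(P[...,1]>.28)
    for nm,m in (('R',b&(P[...,0]<.53)),('L',b&(P[...,0]>.53))):
        p=P[m]
        if len(p)<10: print(n,nm,len(p));continue
        i=p[:,1].argsort();q=p[i];k=max(5,len(q)//12)
        print(n,nm,len(p),'z',np.median(p[:,2]).round(4),'mouth end',q[:k].mean(0).round(4),'inner end',q[-k:].mean(0).round(4),'miny',q[0,1].round(4))
    # plate end edge and side edges
    m=(S<60)&(abs(P[...,2]-.006)<.0035)&(P[...,0]>.44)&(P[...,0]<.65)&(P[...,1]<.36)
    m=cv2.morphologyEx(m.astype('uint8'),cv2.MORPH_OPEN,np.ones((5,5)))>0
    for lab,ax in (('yedge(x)',1),('xmin(y)',0),('xmax(y)',0)):
        o=1-ax;e=[]
        for c in np.arange(.48,.6,.02) if ax==1 else np.arange(.1,.36,.02):
            s=P[m&(abs(P[...,o]-c)<.004)]
            if len(s)>40: e.append((round(c,2),round(float((s[:,ax].max() if 'max' in lab else s[:,ax].min())),4)))
        print(n,lab,e)
E
```

```text
w1 R 296 z 0.022 mouth end [0.4653 0.321  0.0214] inner end [0.4769 0.35   0.0223] miny 0.3198
w1 L 252 z 0.0216 mouth end [0.6045 0.3335 0.0208] inner end [0.5925 0.3571 0.0212] miny 0.3314
w1 yedge(x) [(np.float64(0.48), 0.0815), (np.float64(0.5), 0.082), (np.float64(0.52), 0.092), (np.float64(0.54), 0.0897), (np.float64(0.56), 0.086), (np.float64(0.58), 0.0873)]
w1 xmin(y) [(np.float64(0.1), 0.4751), (np.float64(0.12), 0.4741), (np.float64(0.14), 0.473), (np.float64(0.16), 0.4717), (np.float64(0.18), 0.4706), (np.float64(0.2), 0.4694), (np.float64(0.22), 0.4681), (np.float64(0.24), 0.4668), (np.float64(0.26), 0.4658), (np.float64(0.28), 0.4643), (np.float64(0.3), 0.4636), (np.float64(0.32), 0.4628), (np.float64(0.34), 0.4612)]
w1 xmax(y) [(np.float64(0.1), 0.6247), (np.float64(0.12), 0.6245), (np.float64(0.14), 0.6227), (np.float64(0.16), 0.6214), (np.float64(0.18), 0.6206), (np.float64(0.2), 0.6192), (np.float64(0.22), 0.6178), (np.float64(0.24), 0.6183), (np.float64(0.26), 0.6162), (np.float64(0.28), 0.6148), (np.float64(0.3), 0.6009), (np.float64(0.32), 0.5983), (np.float64(0.34), 0.6022)]
w3 R 493 z 0.0221 mouth end [0.4661 0.3208 0.0211] inner end [0.4775 0.3623 0.0219] miny 0.3192
w3 L 486 z 0.0217 mouth end [0.6067 0.3299 0.0211] inner end [0.5905 0.3689 0.0211] miny 0.3272
w3 yedge(x) [(np.float64(0.48), 0.2911), (np.float64(0.5), 0.2919), (np.float64(0.52), 0.2927), (np.float64(0.54), 0.2937), (np.float64(0.56), 0.295), (np.float64(0.58), 0.2961)]
w3 xmin(y) [(np.float64(0.3), 0.4637), (np.float64(0.32), 0.4627), (np.float64(0.34), 0.4612)]
w3 xmax(y) [(np.float64(0.3), 0.6101), (np.float64(0.32), 0.6125), (np.float64(0.34), 0.6017)]
```

arm_command --motion '[[[-0.05, 0.07, 0, 0, 0, 0], [-0.17, 0.26, 0, 0, 0, 0], [-0.36, 0.56, 0, 0, 0, -0.25], [-0.56, 0.88, 0, 0, 0, -0.25], [-0.72, 1.12, 0, 0, 0, -0.25]]]'

```text
time: 15.55
eef_pos: [0.5335, 0.2354, 0.1664]
eef_rot: [-0.091, 3.14, 0.001]
wrist_force: [0.8, 0.2, -5.3]
finger_gap: 0.0108
grasp_force: 58.6
```

arm_command --motion '[[[-0.11, 0.17, 0, 0, 0, 0], [-0.158, 0.25, 0.05, 0, 0, 0], [-0.158, 0.25, 0.2, 0, 0, 0], [-0.158, 0.25, 0.4, 0, 0, 0], [-0.158, 0.25, 0.6, 0, 0, 0]]]'

```text
time: 16.18
eef_pos: [0.5411, 0.2489, 0.1293]
eef_rot: [0.089, -3.14, 0.0]
wrist_force: [0.2, 0.5, -5.7]
finger_gap: 0.0113
grasp_force: 58.6
```

arm_command --motion '[[[0, 0, 0.2, 0, 0, 0], [0, 0, 0.4, 0, 0, 0], [0, 0, 0.58, 0, 0, 0], [0, 0, 0.68, 0, 0, 0], [0, 0, 0.73, 0, 0, 0]]]'

```text
time: 16.8
eef_pos: [0.5415, 0.2494, 0.0865]
eef_rot: [0.09, -3.14, -0.0]
wrist_force: [-0.6, 0.1, -6.2]
finger_gap: 0.0112
grasp_force: 58.6
```

```bash
python3 - <<'E'
from h import *
go((.5415,.249,.0719,93.25))
E
```

```text
t 16.8 p [0.5415 0.2494 0.0865] yaw 93.27 q [ 0.21  0.12 -0.17  1.28  0.    0.16] gap 0.0112 F [-0.6  0.1 -6.2]
(0.5415, 0.249, 0.0719, 93.25) shift [ 0.    -0.006  0.243] turn [ 0.   -0.01  0.02]
```

arm_command --motion '[[[0, 0, 0.07, 0, 0, 0], [0, 0, 0.13, 0, 0, 0], [0, 0, 0.18, 0, 0, 0], [0, 0, 0.2, 0, 0, 0], [0, 0, 0.22, 0, 0, 0]]]'

```text
time: 17.42
eef_pos: [0.5416, 0.2493, 0.0736]
eef_rot: [-0.09, 3.14, 0.0]
wrist_force: [1.0, 0.5, -6.1]
finger_gap: 0.0108
grasp_force: 58.6
```

arm_command --motion '[[[0, 0, 0.01, 0, 0, 0], [0, 0, 0.02, 0, 0, 0], [0, 0, 0.02, 0, 0, 0], [0, 0, 0.02, 0, 0, 0], [0, 0, 0.02, 0, 0, 0]]]'

```text
time: 18.05
eef_pos: [0.5416, 0.2494, 0.0724]
eef_rot: [-0.09, 3.14, 0.0]
wrist_force: [0.4, 0.6, -5.8]
finger_gap: 0.0115
grasp_force: 58.6
```

arm_command --motion '[[[0, 0, 0.005, 0, 0, 0], [0, 0, 0.01, 0, 0, 0], [0, 0, 0.015, 0, 0, 0], [0, 0, 0.015, 0, 0, 0], [0, 0, 0.015, 0, 0, 0]]]'

```text
time: 18.68
eef_pos: [0.5416, 0.2494, 0.0719]
eef_rot: [-0.09, 3.14, 0.0]
wrist_force: [-4.5, -1.6, 3.3]
finger_gap: 0.011
grasp_force: 59.8
```

arm_command --motion '[[[0, 0, 0, 0, 0, 0], [0, 0, 0, 0, 0, 0], [0, 0, 0, 0, 0, 0], [0, 0, 0, 0, 0, 0], [0, 0, 0, 0, 0, 0]]]' --jaw 0.3

```text
time: 19.3
eef_pos: [0.5416, 0.2494, 0.0715]
eef_rot: [-0.09, 3.14, 0.0]
wrist_force: [1.4, 0.2, -0.6]
finger_gap: 0.0602
grasp_force: 0.0
```

arm_command --motion '[[[0, 0, -0.1, 0, 0, 0], [0, 0, -0.4, 0, 0, 0], [0, 0, -0.9, 0, 0, 0], [0, 0, -1.3, 0, 0, 0], [0, 0, -1.5, 0, 0, 0]]]'

```text
time: 19.92
eef_pos: [0.5425, 0.2496, 0.1643]
eef_rot: [-0.09, 3.137, 0.001]
wrist_force: [-0.2, 0.7, 0.4]
finger_gap: 0.0597
grasp_force: 0.0
```

```bash
python3 - <<'E'
from h import *
d=snap('scene');P=d['P'];cv2.imwrite('pics/sc4.png',cv2.resize(d['image'][100:280,300:540,::-1],None,fx=3,fy=3))
hsv=cv2.cvtColor(d['image'],cv2.COLOR_RGB2HSV);H,S,V=[hsv[...,i].astype(int) for i in range(3)]
m=(H>100)&(H<130)&(S>120)&(abs(P[...,2]-.032)<.005)&(P[...,1]>.1)&(P[...,1]<.35)&(P[...,0]<.65)
p=P[m];print(cv2.minAreaRect(p[:,:2].astype(np.float32)))
go((.548,.14,.16,93.25))
E
```

```text
((0.5439953804016113, 0.24871939420700073), (0.1011136993765831, 0.15131983160972595), 4.332677841186523)
t 19.98 p [0.5427 0.2496 0.1651] yaw 93.27 q [ 0.21  0.09 -0.06  1.42  0.    0.16] gap 0.0596 F [-0.6  0.2  1.5]
(0.548, 0.14, 0.16, 93.25) shift [ 0.017 -1.829  0.083] turn [0.04 0.23 0.02]
```

View pics/sc4.png

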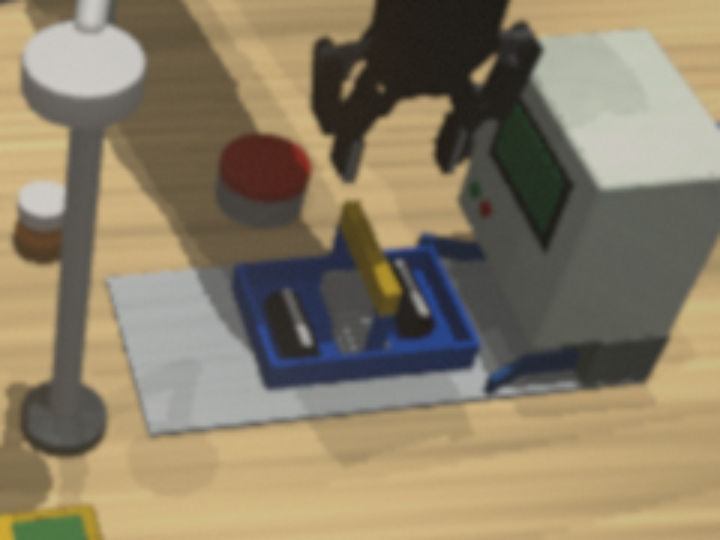

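The scene picture shows the tray flat on the plate and in line with the rails, with all parts aboard and the tin standing on the bench. To keep the arm away from the lamp, I push first with shut fingers against the bar, then finish on the rear wall.

arm_command --motion '[[[0, -0.2, 0, 0, 0, 0], [0, -0.45, 0, 0, 0, 0], [0, -0.57, 0, 0, 0, 0], [0, -0.57, 0, 0, 0, 0], [0, -0.57, 0, 0, 0, 0]]]' --jaw 1

```text
time: 20.6
eef_pos: [0.5434, 0.2152, 0.1613]
eef_rot: [0.089, -3.14, -0.0]
wrist_force: [0.2, 0.6, 0.6]
finger_gap: 0.0003
grasp_force: 0.0
```

arm_command --motion '[[[0, 0, 0.3, 0, 0, 0], [0, 0, 0.7, 0, 0, 0], [0, 0, 1.1, 0, 0, 0], [0, 0, 1.35, 0, 0, 0], [0, 0, 1.45, 0, 0, 0]]]'

```text
time: 21.22
eef_pos: [0.5427, 0.2153, 0.073]
eef_rot: [0.09, -3.139, 0.0]
wrist_force: [-0.8, 0.8, -0.8]
finger_gap: 0.0002
grasp_force: 0.0
```

```bash
python3 - <<'E'
from h import *
d=snap('scene');P=d['P']
m=(P[...,2]>.08)&(P[...,1]>-.1)&(P[...,1]<.4)&(P[...,0]>.3)&(P[...,0]<.75)
p=P[m]
for lo in np.arange(.25,.6,.05):
    q=p[(p[:,2]>lo)&(p[:,2]<lo+.05)]
    if len(q): print(round(lo,2),len(q),'x',np.percentile(q[:,0],[1,99]).round(3),'y',np.percentile(q[:,1],[1,99]).round(3))
# finger extents near tip height
d=snap('side');P=d['P'];g=d['image'].max(-1)<75
q=P[g&(P[...,2]>.07)&(P[...,2]<.1)&(P[...,1]>.15)&(P[...,1]<.26)&(abs(P[...,0]-.543)<.03)];print('fing',len(q),np.percentile(q,[2,98],axis=0).round(3).tolist() if len(q) else '')
go((.5427,.229,.08))
E
```

```text
0.25 1187 x [0.536 0.621] y [0.023 0.248]
0.3 1120 x [0.519 0.615] y [0.041 0.259]
0.35 3882 x [0.512 0.713] y [-0.014  0.264]
0.4 2376 x [0.509 0.595] y [0.166 0.261]
0.45 1806 x [0.534 0.602] y [0.16  0.268]
0.5 8 x [0.602 0.604] y [0.173 0.186]
fing 159 [[0.515, 0.197, 0.072], [0.571, 0.248, 0.098]]
t 21.32 p [0.5432 0.2153 0.0739] yaw 93.28 q [ 0.15  0.1  -0.22  1.26  0.    0.1 ] gap 0.0 F [ 0.4  0.7 -0.3]
(0.5427, 0.229, 0.08) shift [-0.005  0.229 -0.101] turn [0. 0. 0.]
```

arm_command --motion '[[[0, 0.08, 0, 0, 0, 0], [0, 0.16, 0, 0, 0, 0], [0, 0.24, 0, 0, 0, 0], [0, 0.32, 0, 0, 0, 0], [0, 0.4, 0, 0, 0, 0]]]'

```text
time: 21.95
eef_pos: [0.5425, 0.239, 0.075]
eef_rot: [-0.089, 3.139, -0.002]
wrist_force: [0.3, -5.6, 4.6]
finger_gap: 0.0
grasp_force: 2.7
```

arm_command --motion '[[[0, 0.08, 0, 0, 0, 0], [0, 0.17, 0, 0, 0, 0], [0, 0.26, 0, 0, 0, 0], [0, 0.35, 0, 0, 0, 0], [0, 0.44, 0, 0, 0, 0]]]'

```text
time: 22.58
eef_pos: [0.541, 0.2653, 0.075]
eef_rot: [-0.089, 3.139, -0.002]
wrist_force: [1.2, -4.9, 4.0]
finger_gap: 0.0003
grasp_force: 2.7
```

```bash
cat > tray.py <<'E'
from h import *
def tray():
    for n in ('scene','side'):
        d=snap(n);P=d['P']
        hsv=cv2.cvtColor(d['image'],cv2.COLOR_RGB2HSV);H,S,V=[hsv[...,i].astype(int) for i in range(3)]
        b=(H>20)&(H<33)&(S>120)&(abs(P[...,2]-.09)<.006)&(P[...,1]>.1)&(P[...,1]<.4)&(P[...,0]<.65)
        p=P[b]
        if len(p)<10: print(n,'no bar');continue
        r=cv2.minAreaRect(p[:,:2].astype(np.float32));o=np.array([.5418,.244])+([.0035,0] if n=='scene' else [-.001,-.002])
        a=np.radians(93.25);v=np.array(r[0])-o
        print(n,'bar station xy mm',1e3*(v@[np.cos(a),np.sin(a)]),1e3*(v@[-np.sin(a),np.cos(a)]),r[1],r[2],'zmed',np.median(p[:,2]))
    return d
E
python3 - <<'E'
from tray import *
tray();go((.5427,.229,.08))
E
```

```text
scene bar station xy mm 38.82610373094821 -18.902988293490754 (0.05050555616617203, 0.012799730524420738) 5.188588619232178 zmed 0.08906760647841344
side bar station xy mm 35.55552611046771 -0.9392779513085394 (0.09112942963838577, 0.02941278927028179) 1.626065969467163 zmed 0.0908482992237879
t 22.68 p [0.5409 0.2659 0.0749] yaw 93.28 q [ 0.24  0.15 -0.16  1.26 -0.    0.18] gap 0.0001 F [ 0.8 -1.  -0.3]
(0.5427, 0.229, 0.08) shift [ 0.006 -0.616 -0.086] turn [0. 0. 0.]
```

arm_command --motion '[[[0, 0.07, 0, 0, 0, 0], [0, 0.14, 0, 0, 0, 0], [0, 0.21, 0, 0, 0, 0], [0, 0.28, 0, 0, 0, 0], [0, 0.33, 0, 0, 0, 0]]]'

```text
time: 23.3
eef_pos: [0.5399, 0.2836, 0.0748]
eef_rot: [-0.088, 3.14, -0.006]
wrist_force: [-3.9, -29.7, 11.2]
finger_gap: -0.0002
grasp_force: 0.0
```

arm_command --motion '[[[0, -0.2, -0.1, 0, 0, 0], [0, -0.6, -0.4, 0, 0, 0], [0, -1.1, -0.4, 0, 0, 0], [0, -1.7, -0.4, 0, 0, 0], [0, -2.0, -0.2, 0, 0, 0]]]'

```text
time: 23.92
eef_pos: [0.5471, 0.1643, 0.087]
eef_rot: [-0.088, 3.138, 0.001]
wrist_force: [0.0, 0.5, -0.9]
finger_gap: -0.0
grasp_force: 0.0
```

```bash
python3 - <<'E'
from tray import *
d=tray();go((.545,.19,.022,93.25))
cv2.imwrite('pics/s5.png',cv2.resize(d['image'][80:240,180:380,::-1],None,fx=3,fy=3))
E
```

```text
scene bar station xy mm 58.480683527131625 1.7860139787339344 (0.09318719804286957, 0.013808391988277435) 3.961500406265259 zmed 0.08921384326046444
side bar station xy mm 57.809290371462936 23.311155028039465 (0.019414562731981277, 0.041513361036777496) 88.14057159423828 zmed 0.09018181104446382
t 24.02 p [0.5455 0.1642 0.0846] yaw 93.16 q [ 0.06  0.05 -0.25  1.28  0.    0.01] gap 0.0001 F [-0.   0.2 -1.1]
(0.545, 0.19, 0.022, 93.25) shift [-0.018  0.43   1.043] turn [ 0.02 -0.13 -0.09]
```

View pics/s5.png

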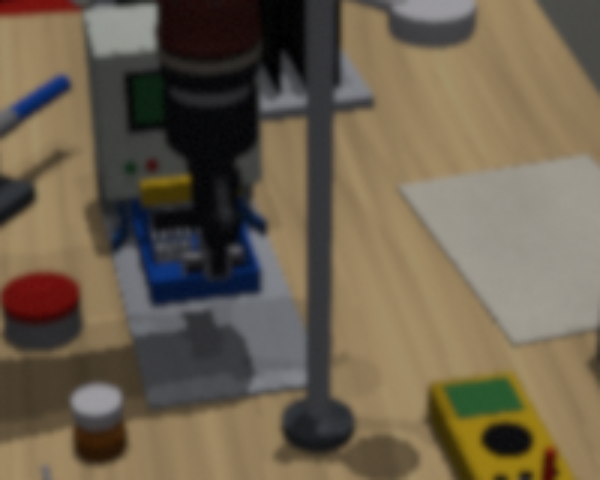

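The side picture shows the tray between the rails, parts aboard, with the gripper behind it and well clear of the lamp. I descend behind the rear wall.

arm_command --motion '[[[0, 0.1, 0.2, 0, 0, 0], [0, 0.25, 0.5, 0, 0, 0], [0, 0.3, 0.8, 0, 0, 0], [0, 0.3, 0.95, 0, 0, 0], [0, 0.3, 1.02, 0, 0, 0]]]'

```text
time: 24.65
eef_pos: [0.5448, 0.1836, 0.0243]
eef_rot: [0.09, -3.139, 0.0]
wrist_force: [0.0, 0.5, 0.5]
finger_gap: 0.0
grasp_force: 0.0
```

arm_command --motion '[[[0, 0.08, 0, 0, 0, 0], [0, 0.16, 0, 0, 0, 0], [0, 0.24, 0, 0, 0, 0], [0, 0.3, 0, 0, 0, 0], [0, 0.36, 0, 0, 0, 0]]]'

```text
time: 25.28
eef_pos: [0.5441, 0.2053, 0.0254]
eef_rot: [-0.09, 3.14, 0.0]
wrist_force: [-0.0, -0.7, -0.0]
finger_gap: -0.0
grasp_force: 0.0
```

```bash
python3 - <<'E'
from tray import *
tray();go((.5427,.233,.024,93.25))
E
```

```text
scene bar station xy mm 58.080901199457145 2.39533398016967 (0.09315738081932068, 0.014026215299963951) 4.187351226806641 zmed 0.08891864481165096
side bar station xy mm 59.59544981896306 32.469660596616386 (0.01921697147190571, 0.024440020322799683) 89.97022247314453 zmed 0.08929496547121546
t 25.38 p [0.544  0.2054 0.0253] yaw 93.29 q [ 0.14  0.13 -0.28  1.17  0.    0.08] gap -0.0 F [-0.3  0.4  0.2]
(0.5427, 0.233, 0.024, 93.25) shift [-0.005  0.461  0.021] turn [0.01 0.   0.04]
```

arm_command --motion '[[[0, 0.06, 0, 0, 0, 0], [0, 0.12, 0, 0, 0, 0], [0, 0.18, 0, 0, 0, 0], [0, 0.24, 0, 0, 0, 0], [0, 0.3, 0, 0, 0, 0]]]'

```text
time: 26.0
eef_pos: [0.5431, 0.223, 0.0252]
eef_rot: [-0.089, 3.14, -0.001]
wrist_force: [-0.2, -3.2, 0.9]
finger_gap: -0.0003
grasp_force: 1.7
```

arm_command --motion '[[[0, 0.02, 0, 0, 0, 0], [0, 0.04, 0, 0, 0, 0], [0, 0.06, 0, 0, 0, 0], [0, 0.08, 0, 0, 0, 0], [0, 0.1, 0, 0, 0, 0]]]'

```text
time: 26.62
eef_pos: [0.5427, 0.229, 0.0252]
eef_rot: [0.09, -3.14, -0.0]
wrist_force: [0.6, -3.0, 1.3]
finger_gap: -0.0001
grasp_force: 1.7
```

```bash
python3 - <<'E'
from tray import *
tray();go((.5427,.233,.024,93.25))
E
```

```text
scene bar station xy mm 72.73684472398911 1.923760901614053 (0.09259482473134995, 0.014763356186449528) 3.4104089736938477 zmed 0.089444357291518
side bar station xy mm 79.11450609946414 0.7829071161725026 (0.08842060714960098, 0.034428372979164124) 0.7281044125556946 zmed 0.08968926142432171
t 26.73 p [0.5427 0.2292 0.0252] yaw 93.28 q [ 0.18  0.15 -0.25  1.17  0.    0.12] gap -0.0001 F [-0.2 -2.1 -0.1]
(0.5427, 0.233, 0.024, 93.25) shift [-0.004  0.064  0.021] turn [0.01 0.   0.03]
```

Smooth sliding at 3 N and nearly home; I creep until the stop is felt.

arm_command --motion '[[[0, 0.01, 0, 0, 0, 0], [0, 0.02, 0, 0, 0, 0], [0, 0.03, 0, 0, 0, 0], [0, 0.04, 0, 0, 0, 0], [0, 0.04, 0, 0, 0, 0]]]'

```text
time: 27.35
eef_pos: [0.5426, 0.2315, 0.0252]
eef_rot: [-0.09, 3.14, 0.0]
wrist_force: [-0.3, -2.7, 0.3]
finger_gap: 0.0002
grasp_force: 1.5
```

arm_command --motion '[[[0, 0.01, 0, 0, 0, 0], [0, 0.02, 0, 0, 0, 0], [0, 0.03, 0, 0, 0, 0], [0, 0.03, 0, 0, 0, 0], [0, 0.03, 0, 0, 0, 0]]]'

```text
time: 27.98
eef_pos: [0.543, 0.2319, 0.0253]
eef_rot: [-0.088, 3.14, -0.004]
wrist_force: [1.9, -10.2, -0.7]
finger_gap: 0.0001
grasp_force: 5.1
```

arm_command --motion '[[[0, 0.02, 0, 0, 0, 0], [0, 0.02, 0, 0, 0, 0], [0, 0.02, 0, 0, 0, 0], [0, 0, 0, 0, 0, 0], [0, -0.05, 0, 0, 0, 0]]]'

```text
time: 28.6
eef_pos: [0.5427, 0.2304, 0.0253]
eef_rot: [-0.09, 3.14, 0.002]
wrist_force: [-0.4, -0.3, 0.6]
finger_gap: -0.0002
grasp_force: 0.0
```

arm_command --motion '[[[0, -0.1, 0, 0, 0, 0], [0, -0.4, -0.1, 0, 0, 0], [0, -0.7, -0.6, 0, 0, 0], [0, -0.8, -1.4, 0, 0, 0], [0, -0.8, -2.2, 0, 0, 0]]]'

```text
time: 29.22
eef_pos: [0.5452, 0.1808, 0.159]
eef_rot: [-0.088, 3.14, 0.0]
wrist_force: [1.3, 0.5, 0.5]
finger_gap: -0.0001
grasp_force: 0.0
```

arm_command --motion '[[[0.3, 0, -0.3, 0, 0, 0], [0.8, 0, -0.6, 0, 0, 0], [1.2, 0, -0.7, 0, 0, 0], [1.2, 0, -0.7, 0, 0, 0], [1.2, 0, -0.7, 0, 0, 0]]]'

```text
time: 29.85
eef_pos: [0.4741, 0.1777, 0.1993]
eef_rot: [-0.089, 3.14, 0.0]
wrist_force: [1.2, -0.8, -0.5]
finger_gap: 0.0002
grasp_force: 0.0
```

```bash
python3 - <<'E'
from tray import *
tray();go()
w=snap('wrist');P=w['P'];cv2.imwrite('pics/w6.png',w['image'][...,::-1])
hsv=cv2.cvtColor(w['image'],cv2.COLOR_RGB2HSV);H,S,V=[hsv[...,i].astype(int) for i in range(3)]
m=(H>100)&(H<130)&(S>120)&(abs(P[...,2]-.032)<.004)&(P[...,1]<.3);p=P[m]
o=np.array([.5418,.244]);a=np.radians(93.25);Q=(p[:,:2]-o)@np.array([[np.cos(a),-np.sin(a)],[np.sin(a),np.cos(a)]])*1e3
print('wall top in station mm',len(p),np.percentile(Q,[0.5,99.5],axis=0).round(1))
b=(H>20)&(H<33)&(S>120)&(abs(P[...,2]-.09)<.006);p=P[b]
if len(p): r=cv2.minAreaRect(p[:,:2].astype(np.float32));v=np.array(r[0])-o;print('bar',v@[np.cos(a),np.sin(a)],v@[-np.sin(a),np.cos(a)],r)
E
```

```text
scene bar station xy mm 74.7861332847744 1.4223245869917032 (0.09055592119693756, 0.012620803900063038) 3.6527061462402344 zmed 0.0892561983274689
side bar station xy mm 81.79342514887746 -0.287886735477702 (0.09103655070066452, 0.03683321550488472) 2.717230796813965 zmed 0.09061119677322016
t 29.95 p [0.4739 0.1778 0.1988] yaw 93.25 q [ 0.1  -0.19 -0.27  1.49  0.    0.04] gap 0.0001 F [-0.3 -0.3  0.2]
wall top in station mm 1067 [[  0.3 -49.8]
 [ 57.9  50.1]]
bar 0.07523059783813626 0.00132495237621734 ((0.536212146282196, 0.31903448700904846), (0.08990611881017685, 0.013234320096671581), 3.2792158126831055)
```

View pics/w6.png

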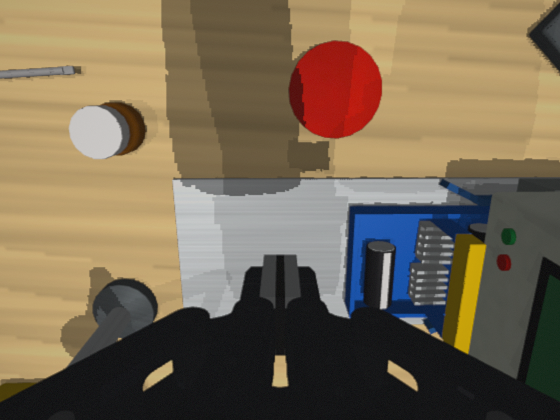

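The wrist picture shows the tray under the head, with its rear wall at about column 348, one can at (379,275) and both sinks at (432,262). The bar measures station x 75.2, y 1.3 mm, so the tray is home. The tin stands on the bench at (335,90), and the gripper touches nothing.

```bash
python3 -c "
from cell import finish_job
print(finish_job())"
```

```text
the job is handed in; nothing more can be done
None
```

The job is handed in: the last measurements put the tray home against the back stop (station x 75.2, y 1.3 mm), with one can and both heat sinks visible in it (the front can was hidden under the head), the tin upright on the bench, and the gripper clear of everything; the judge gave no verdict back.

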